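# Put the red-handled file back in its keeper

## Robot

A 7-joint arm with a two-finger parallel gripper is mounted at the origin on a cart in front of the work surface, level with it; the furniture and walls round the work are solid. World frame = base frame: x ahead of the robot, y to its left, z up, the work surface at z = 0. Lengths are in m, angles in rad, forces in N, time in s.
With the tool pointing down it reaches from about 0.4 to 0.85 m from the base axis. Payload 4.5 kg.
Tool frame: the origin (TCP) lies on the centre line of the jaws, within the pads' length; the fingertips stand 17 mm ahead of it and the grasp point (between the pads) lies 2 mm behind it (ctrl.nose_length is the z of the fingertips in the tool frame, in m); z points along the fingers, y is the line along which they close (so a half turn about z gives the same grasp; the last joint's range is limited). The gripper opens to 88 mm and grips with 3 to 60 N. Pads are 18 mm wide; open, the fingers measure 123 mm over their backs; the gripper's body (75 mm by 187 mm) begins 45 mm behind the grasp point.
Start: joints at [0.034, 0.689, -0.195, 1.565, 0.157, 0.902, -0.215], TCP at [0.625, 0, 0.256] pointing down, gripper open.
Joint ranges: [-3.01, 3.01], [-0.46, 2.08], [-1.47, 1.51], [0.13, 2.56], [-1, 4.14], [0.04, 2.09], [-2.66, 2.66]. Speed limits (rad/s): [2.57, 2.57, 3.14, 3.14, 3.14, 3.14, 3.14].

## Interface

Orientations are given as a rotation vector (axis times angle).
In Python, from station import ctrl gives the robot as it stands. The module is installed in compiled form; this text tells all that it offers.
- The arm moves only by the tool jog_arm, never from a script. Its argument "commands" is a list of rows, each an object with "translation": the shift along the tool's x, y, z scaled (see below), a list of three; "twist": the turn about the tool's z scaled (see below). A call has 1 to 20 rows; each row is the pose to reach, as a shift and turn from the pose commanded when the call began, along the tool's axes at that moment; what a row does not reach only later rows make up. The controller multiplies each number of a shift by 250 mm and each number of a turn by 90 degrees. A row lasts 1/8 s, in which the tool goes at most 62.5 mm and 10.7 degrees, less where a joint would pass 70% of its speed; a pose out of reach is approached as far as the arm can. A call with a number of a shift or a turn outside -1 to 1 is refused whole. A call with a gripper value outside its range is refused whole. "claw" is the opening, from 0 (shut) to 1 (fully open), set as the call begins (left out, the last holds). The fingers move at their own pace and stop on an object; "force" is the grip in N (left out, the last holds). Time passes only in rows, so rows that repeat a pose let the fingers close. It gives the time, the measured TCP pose, the force, the opening and the grip force at its end, in the units of the state.
- ctrl.state(): the state, without advancing time (a new reading comes with each control period).
- ctrl.snapshot(name): name is "scene" or "side" or "wrist"; returns the picture (384x512x3 uint8, blue, green, red); there is no depth.
- ctrl.camera_info(name): a dict with "K" (3x3 intrinsics, pixels), "origin" and "rotation" of the camera in the world; the wrist camera has in their place "T_tool_cam" (4x4, takes a point from camera to tool coordinates, whose origin is the TCP and whose axes are the flange's). Camera axes: x right, y down, z forward; pixel columns grow to the right and rows downward; lengths in m; the calibration is good to about 2 mm. The wrist camera is an equidistant fisheye: a pixel r from the principal point sees the ray r / f radians off the axis. A picture is of the moment at which its call begins: read the wrist's pose just before it. camera_info takes no time and is no camera call.
- ctrl.hand_in(): hands the job in; it is judged then, once.
The state is a dict: "time": time; "q": joint angles; "joint_velocities": joint speeds; "joint_efforts": joint torques, N m; "ee_pos": TCP position; "orientation": TCP orientation; "ft_force": force on the tool from outside, world axes, zero at the start; "ft_torque": the same for the moment, N m; "gripper_width": finger opening in m; "gripper_force": force on a finger pad.
Only numpy, scipy, OpenCV 4.12 (cv2) and the standard library are available. Lean on these libraries where they do the work, as an engineer would, in place of code of your own. Each camera call takes 0.05 s, during which the arm holds its last target. There are 200 camera calls.

## Task

Put the red-handled file away in the dark wooden file keeper: slide its blade, tip first, into the slot until you feel it come up against the stop hidden inside, then let go and leave it there. Leave the brown-handled file where it lies.

Things in the scene. Friction and masses are not known exactly. Their poses are not given: they have to be found in the camera images.
- red_file: Needle file, red wooden handle, thin grey blade, 179 mm long, about 70 g, lies loose on the bench and can roll about its length. Origin: midway along it, on its underside. Own +y points to the handle end, -y to the blade tip. Round handle, up to 22 mm thick, from y = +2 to +90 mm; blade 10 x 7 mm from y = +4 to -90 mm; the tip rests on the bench. Grip across the handle near y = +46 mm.
- red_tip (a point): The blade tip of the red-handled file, on the axis of the file, 5 mm above the bench as the file lies (blade sloping down a little to the tip); axes as red_file.
- brown_file: A like file with a plain brown wooden handle, 191 mm long, 22 mm thick, loose; a bystander to be left alone. Origin midway along its length on the underside, +y towards its handle.
- keeper: Dark wood block, brass trim, 100 long, 64 wide, 40 mm high, fixed. Origin: centre of underside. The slot opens in the face at own x = -50 mm and runs along +x at y = 0; 28 mm wide, 28 high, floored by the bench: the file goes in level, as it lies or up to 10 mm higher. Brass cheeks reach to x = -64 mm and widen the mouth to 47 mm. At the stop the handle's front is 6 to 26 mm outside the face.
- stop_face (a point): Centre of the face of the stop hidden in the slot, 11 mm above the bench, on the slot's centre line, 66 to 84 mm in from the wooden face (set differently each time, then rigid: 25 N does not shift it). Axes as keeper: x points into the slot.
There are look-alikes about, which are no part of the job. Leave any green look-alike of the keeper alone.

How it is judged:
At the end, for the whole second after the job is handed in: The red-handled file lies still with its blade in the keeper's slot, its tip within 10 mm of the hidden stop (x of red_tip in the frame of stop_face between -0.01 and 0.01 m and y of red_tip in the frame of stop_face between -0.018 and 0.018 m and height (world z) of red_tip below 0.03 m and linear speed of red_file below 0.02 m/s); the robot touches nothing.
It fails at once if the brown-handled file was moved by more than 30 mm (distance of brown_file from where it was at the start of the episode above 0.03 m).
It also fails if it takes over 38 s, if anything falls off the work surface, if the arm or the gripper's body presses on something with over 40 N, if the wrist force passes 120 N, or if a joint passes its speed limit or range.

## Working session

There is one attempt and no reset: what is moved stays moved. The work goes in short steps, Python scripts to look and compute and a tool call to move; the robot and the scene stay as the last step left them, time stands still between calls to the robot, and variables do not carry over. Pictures are saved under pics/ and viewed, at most 10 in all, crops included, and the job is handed in when it is done.

Besides the shell and the picture viewer there is one more tool, called after "Call:" as name(argument=value, ...), one argument or row to a line, values as JSON. jog_arm: Moves the arm, as the interface text tells. Its arguments: {"type":"object","properties":{"commands":{"type":"array","items":{"type":"object","properties":{"translation":{"type":"array","items":{"type":"number"}},"twist":{"type":"number"}}}},"claw":{"type":"number"},"force":{"type":"number"}},"required":["commands"]}

```bash
mkdir -p pics
python3 - <<'E'
from station import ctrl
import cv2,numpy as np
s=ctrl.state();print(s['time'],s['ee_pos'],s['orientation'])
for n in("scene","side","wrist"):
    cv2.imwrite(f"pics/{n}0.png",ctrl.snapshot(n)); 
    print(n,{k:np.round(v,4).tolist() for k,v in ctrl.camera_info(n).items() if not isinstance(v,str)})
E
```

```text
0.0 [ 6.24409843e-01 -4.13674208e-05  2.54904788e-01] [-2.22050430e+00 -2.22069061e+00  2.19448583e-03]
scene {'K': [[434.0351, 0.0, 252.3845], [0.0, 434.0351, 198.9677], [0.0, 0.0, 1.0]], 'origin': [0.0072, -0.5347, 0.4117], 'rotation': [-1.8537, 0.8424, -0.5771]}
side {'K': [[436.8696, 0.0, 251.5106], [0.0, 436.8696, 182.4835], [0.0, 0.0, 1.0]], 'origin': [0.4417, 0.6517, 0.4995], 'rotation': [-0.3172, 2.6397, -1.4901]}
wrist {'K': [[297.3186, 0.0, 254.1222], [0.0, 297.3186, 191.6303], [0.0, 0.0, 1.0]], 'T_tool_cam': [[-0.0007, -0.9514, -0.3081, 0.0813], [1.0, -0.0008, 0.0003, -0.0002], [-0.0005, -0.3081, 0.9514, -0.1291], [0.0, 0.0, 0.0, 1.0]]}
```

View pics/scene0.png

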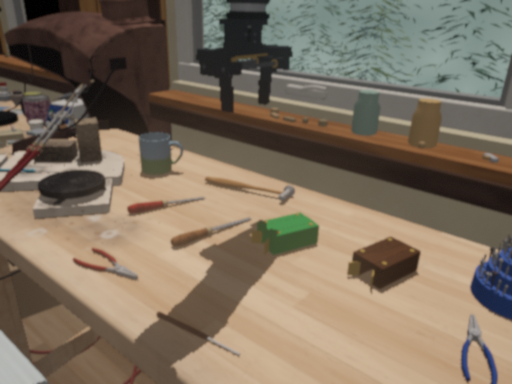

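View pics/wrist0.png

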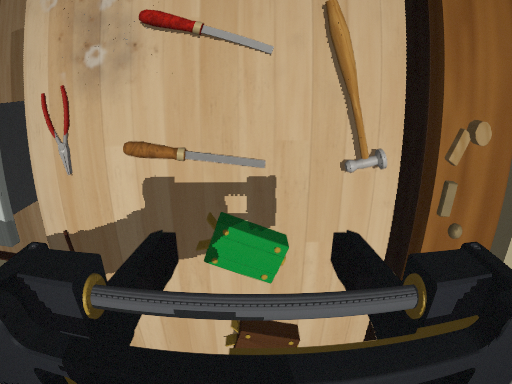

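The wrist view shows the red file from handle end (140,16) to tip (272,50), with the brown file below it at (124,150)–(265,163). The scene view shows the dark keeper at about (385,262), its brass mouth on the left at (355,270), and the green decoy at (288,233).

```bash
cat > h.py <<'E'
from station import ctrl
import cv2,numpy as np
from scipy.spatial.transform import Rotation as R
def ray(name,uv,s=None):
    c=ctrl.camera_info(name);K=np.array(c['K'])
    d=(np.array(uv,float)-K[:2,2])/K[0,0]
    if name=='wrist':
        T=np.array(c['T_tool_cam']);W=R.from_rotvec(s['orientation']).as_matrix();r=np.linalg.norm(d)
        v=np.r_[d*np.sin(r)/max(r,1e-9),np.cos(r)]
        return np.array(s['ee_pos'])+W@T[:3,3],W@T[:3,:3]@v
    Rm=np.array(c['rotation']);Rm=Rm if Rm.shape==(3,3) else R.from_rotvec(Rm).as_matrix()
    return np.array(c['origin']),Rm@np.r_[d,1]
def onz(name,uv,z,s=None):
    o,v=ray(name,uv,s);return o+v*(z-o[2])/v[2]
E
python3 - <<'E'
from h import *
s=ctrl.state()
for n,uv,z in(("hend",(140,16),.011),("collar",(203,29),.011),("tip",(272,50),.005),("bh",(124,150),.011),("bt",(265,163),.005)):print(n,onz('wrist',uv,z,s).round(4))
for uv,z in(((129,209),.011),((204,198),.005)):print('scene',onz('scene',uv,z).round(4))
a=cv2.imread('pics/scene0.png')[225:300,335:435];b=cv2.imread('pics/side0.png')
a=cv2.resize(a,None,fx=3,fy=3,interpolation=cv2.INTER_CUBIC)
o=np.zeros((600,512,3),np.uint8);o[:375]=b[:375];o[375:,:300]=a;cv2.imwrite('pics/c1.png',o)
E
```

```text
hend [0.4767 0.1993 0.011 ]
collar [0.561  0.1722 0.011 ]
tip [0.6466 0.1439 0.005 ]
bh [0.4478 0.0197 0.011 ]
bt [ 0.6384 -0.0023  0.005 ]
scene [0.4809 0.1995 0.011 ]
scene [0.6393 0.1352 0.005 ]
```

View pics/c1.png

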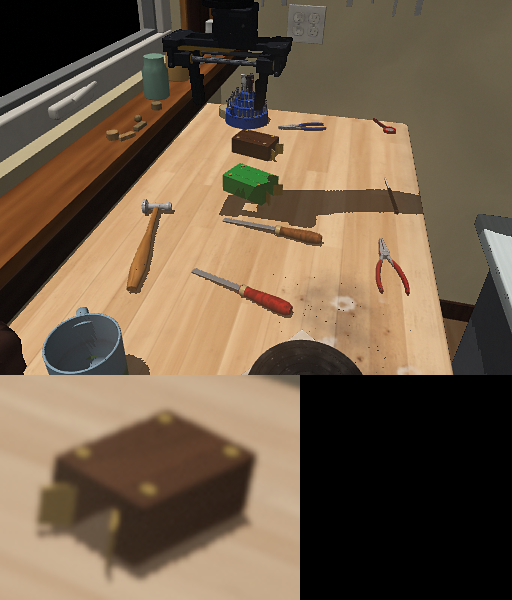

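The side view shows the dark keeper beyond the green one, with its brass mouth facing the robot side. In the scene crop its top corners are at crop (57,457), (167,410), (255,457) and (135,508).

Run:
```python
from h import *
c=[onz('scene',(335+x/3,225+(y-375)/3),.04) for x,y in((57,457),(167,410),(255,457),(135,508))]
l,b,r,f=[p[:2] for p in c]
for p in(l,b,r,f):print(p.round(4))
print('len',np.linalg.norm(b-l),np.linalg.norm(r-f),'wid',np.linalg.norm(f-l),np.linalg.norm(r-b),np.linalg.norm(b-f))
for u,v in((b,l),(r,f),(l,f),(b,r)):print(np.degrees(np.arctan2(*(u-v)[::-1])))
print('centre',(l+b+r+f)/4,'face',(l+f)/2,'back',(b+r)/2)
# side cam: check top corners
for uv in((232,134),(250,130),(283,143),(275,150)):print('side',onz('side',uv,.04).round(4))
```

```text
[ 0.5999 -0.2659]
[ 0.6939 -0.2885]
[ 0.6756 -0.3486]
[ 0.581  -0.3212]
len 0.09670102303470689 0.09845918269517213 wid 0.05846341173449461 0.06285335071678169 0.11750789326886818
-13.556956447772494
-16.192386396722586
71.17043431637305
73.05140538919701
centre [ 0.63759302 -0.30605311] face [ 0.590453   -0.29352197] back [ 0.68473303 -0.31858424]
side [ 0.7026 -0.3016  0.04  ]
side [ 0.665  -0.3368  0.04  ]
side [ 0.5719 -0.2853  0.04  ]
side [ 0.5837 -0.244   0.04  ]
```

Call:
jog_arm(
  commands=[
    {"translation":[0.744,-0.426,0.4],"twist":-0.8},
    {"translation":[0.744,-0.426,0.54],"twist":-0.8},
    {"translation":[0.744,-0.426,0.54],"twist":-0.8},
    {"translation":[0.744,-0.426,0.54],"twist":-0.8},
    {"translation":[0.744,-0.426,0.54],"twist":-0.8},
    {"translation":[0.744,-0.426,0.54],"twist":-0.8},
    {"translation":[0.744,-0.426,0.54],"twist":-0.8},
    {"translation":[0.744,-0.426,0.54],"twist":-0.8},
    {"translation":[0.744,-0.426,0.54],"twist":-0.8},
    {"translation":[0.744,-0.426,0.54],"twist":-0.8},
  ],
  claw=1,
)

```text
time: 1.4
ee_pos: [0.5186, 0.186, 0.1208]
orientation: [0.493, 3.102, -0.0]
ft_force: [-0.6, -0.2, -0.0]
gripper_width: 0.0881
gripper_force: 0.0
```

Run:
```python
from h import *
s=ctrl.state();print(s['time'],s['ee_pos'],s['orientation'],np.array(s['q']).round(2))
im=ctrl.snapshot('wrist');cv2.imwrite('pics/w1.png',im)
h=cv2.cvtColor(im,cv2.COLOR_BGR2HSV)
m=(((h[...,0]<8)|(h[...,0]>172))&(h[...,1]>170)&(h[...,2]>60)).astype(np.uint8)
n,l,st,ce=cv2.connectedComponentsWithStats(m)
print([(st[i].tolist(),ce[i].round(1).tolist()) for i in range(1,n) if st[i][4]>150])
```

```text
1.4 [0.51855028 0.18604074 0.12075989] [ 4.93253882e-01  3.10240713e+00 -1.74114223e-04] [-0.18  0.82 -0.41  1.89  0.6   0.55  0.26]
[([48, 0, 56, 54, 480], [73.8, 23.3]), ([54, 32, 66, 40, 492], [88.2, 54.3]), ([241, 144, 26, 89, 1858], [253.4, 185.2])]
```

View pics/w1.png

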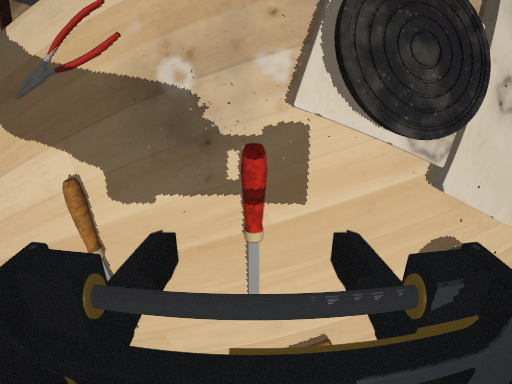

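The red file runs vertically and is centred between the jaws, with its handle end at (254,144), collar at (254,240) and blade at (254,290). The plate at upper right is clear of the fingers.

Run:
```python
from h import *
s=ctrl.state();W=R.from_rotvec(s['orientation']).as_matrix()
for n,uv,z in(("hend",(254,144),.011),("front",(254,242),.011),("blade",(253.5,288),.011)):
    p=onz('wrist',uv,z,s);print(n,p.round(4),'tool',(W.T@(p-s['ee_pos'])).round(4))
```

```text
hend [0.4774 0.2005 0.011 ] tool [0.0437 0.001  0.1098]
front [0.5614 0.1731 0.011 ] tool [-0.0447  0.0009  0.1098]
blade [0.6104 0.1565 0.011 ] tool [-0.0965  0.0004  0.1098]
```

Call:
jog_arm(
  commands=[
    {"translation":[0,0.004,0.2],"twist":0},
    {"translation":[0,0.004,0.35],"twist":0},
    {"translation":[0,0.004,0.4],"twist":0},
    {"translation":[0,0.004,0.4],"twist":0},
    {"translation":[0,0.004,0.4],"twist":0},
  ],
  claw=1,
)

```text
time: 2.08
ee_pos: [0.5197, 0.1874, 0.022]
orientation: [0.492, 3.101, 0.002]
ft_force: [0.7, 0.2, 0.5]
gripper_width: 0.0878
gripper_force: 0.0
```

Call:
jog_arm(
  commands=[
    {"translation":[0,0,0],"twist":0},
    {"translation":[0,0,0],"twist":0},
    {"translation":[0,0,0],"twist":0},
    {"translation":[0,0,0],"twist":0},
    {"translation":[0,0,0],"twist":0},
    {"translation":[0,0,0],"twist":0},
    {"translation":[0,0,0],"twist":0},
    {"translation":[0,0,0],"twist":0},
  ],
  claw=0,
  force=35,
)

```text
time: 3.08
ee_pos: [0.5188, 0.1869, 0.0207]
orientation: [-0.491, -3.103, 0.0]
ft_force: [-0.3, 0.3, -0.4]
gripper_width: 0.019
gripper_force: 35.0
```

Call:
jog_arm(
  commands=[
    {"translation":[0,0,-0.2],"twist":0},
    {"translation":[0,0,-0.4],"twist":0},
    {"translation":[0,0,-0.6],"twist":0},
    {"translation":[-0.2,-0.2,-0.72],"twist":-0.1},
    {"translation":[-0.4,-0.4,-0.72],"twist":-0.2},
    {"translation":[-0.6,-0.6,-0.72],"twist":-0.3},
    {"translation":[-0.7,-0.8,-0.72],"twist":-0.4},
    {"translation":[-0.82,-1,-0.72],"twist":-0.5},
    {"translation":[-0.82,-1,-0.72],"twist":-0.6},
    {"translation":[-0.82,-1,-0.72],"twist":-0.7},
    {"translation":[-0.82,-1,-0.72],"twist":-0.8},
    {"translation":[-0.82,-1,-0.72],"twist":-0.9},
    {"translation":[-0.82,-1,-0.72],"twist":-1},
    {"translation":[-0.82,-1,-0.72],"twist":-1},
    {"translation":[-0.82,-1,-0.72],"twist":-1},
  ],
)

```text
time: 4.95
ee_pos: [0.6364, -0.1142, 0.2006]
orientation: [1.843, -2.544, -0.0]
ft_force: [-1.1, 0.9, -0.6]
gripper_width: 0.019
gripper_force: 35.0
```

Call:
jog_arm(
  commands=[
    {"translation":[0.15,0,0],"twist":0},
    {"translation":[0.28,0,0],"twist":0},
    {"translation":[0.28,0,0],"twist":0},
    {"translation":[0.28,0,0],"twist":0},
  ],
)

```text
time: 5.45
ee_pos: [0.6152, -0.1797, 0.201]
orientation: [-1.846, 2.541, 0.001]
ft_force: [0.2, 0.1, -1.0]
gripper_width: 0.019
gripper_force: 35.0
```

Run:
```python
from h import *
s=ctrl.state();print(s['time'],s['ee_pos'],s['orientation'],s['gripper_width'],np.array(s['q']).round(2))
im=ctrl.snapshot('wrist');cv2.imwrite('pics/w2.png',im)
```

```text
5.45 [ 0.61517025 -0.1796573   0.20102137] [-1.84576605e+00  2.54081243e+00  5.12733540e-04] 0.018999871861166726 [ 0.69  0.94 -0.97  1.55  0.84  1.12  2.35]
```

View pics/w2.png

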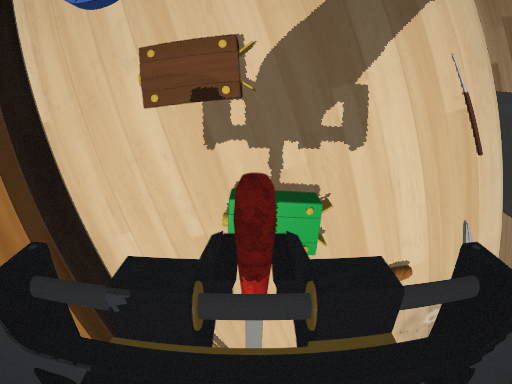

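The dark keeper fills (140–243, 35–108). Its four brass bolts are at (150,54), (222,44), (226,90) and (155,98), and the cheeks are at the right near (247,50) and (247,86).

Run:
```python
from h import *
s=ctrl.state()
P=lambda uv:onz('wrist',uv,.04,s)[:2]
for nm,q in(('bolts',((150.5,54),(222.5,44),(226,90),(155,98.5))),('corners',((139,47),(240,35),(242,98),(144,108)))):
    a,b,c,d=map(P,q)
    print(nm,'sizes',[round(np.linalg.norm(u-v),4) for u,v in((a,b),(d,c),(a,d),(b,c))],'yaw',[round(np.degrees(np.arctan2(*(u-v)[::-1])),1) for u,v in((a,b),(d,c))],'ctr',((a+b+c+d)/4).round(4),'mouth side',((b+c)/2).round(4))
    print(a,b,c,d)
```

```text
bolts sizes [np.float64(0.0726), np.float64(0.0719), np.float64(0.0461), np.float64(0.0458)] yaw [np.float64(-14.0), np.float64(-13.9)] ctr [ 0.6433 -0.3013] mouth side [ 0.6083 -0.2926]
[ 0.67321493 -0.33244957] [ 0.60276843 -0.31482264] [ 0.61381735 -0.27033386] [ 0.68357812 -0.28755904]
corners sizes [np.float64(0.1018), np.float64(0.0995), np.float64(0.0637), np.float64(0.0625)] yaw [np.float64(-15.2), np.float64(-14.6)] ctr [ 0.6416 -0.3009] mouth side [ 0.5929 -0.2879]
[ 0.68241956 -0.34466987] [ 0.58414909 -0.3179381 ] [ 0.60169188 -0.25793895] [ 0.69803799 -0.28295192]
```

```bash
cat >> h.py <<'E'
C=np.array([.6405,-.303]);YAW=np.radians(-14.5);D=np.array([np.cos(YAW),np.sin(YAW)]);N=np.array([-D[1],D[0]])
E
python3 - <<'E'
from h import *
s=ctrl.state();W=R.from_rotvec(s['orientation']).as_matrix()
for uv in((452,55),(480,152)):
    p=onz('wrist',uv,.004,s)[:2];print('driver',p.round(3),'keeper frame',((p-C)@D).round(3),((p-C)@N).round(3))
t=np.r_[C-.225*D,.111];print(t,'units',(W.T@(t-s['ee_pos'])/.25).round(3))
x=-W[:2,0];print('twist',-(np.degrees(YAW-np.arctan2(x[1],x[0]))+180)%360-180)
E
```

```text
driver [ 0.332 -0.248] keeper frame -0.312 -0.024
driver [ 0.31  -0.112] keeper frame -0.368 0.102
[ 0.42266678 -0.2466645   0.111     ] units [0.495 0.65  0.359]
twist 86.56832850974087
```

Call:
jog_arm(
  commands=[
    {"translation":[0.1,0.13,0],"twist":0.1},
    {"translation":[0.2,0.26,0],"twist":0.2},
    {"translation":[0.3,0.39,0],"twist":0.3},
    {"translation":[0.4,0.52,0.1],"twist":0.4},
    {"translation":[0.495,0.65,0.2],"twist":0.5},
    {"translation":[0.495,0.65,0.3],"twist":0.6},
    {"translation":[0.495,0.65,0.36],"twist":0.7},
    {"translation":[0.495,0.65,0.36],"twist":0.8},
    {"translation":[0.495,0.65,0.36],"twist":0.9},
    {"translation":[0.495,0.65,0.36],"twist":0.962},
    {"translation":[0.495,0.65,0.36],"twist":0.962},
    {"translation":[0.495,0.65,0.36],"twist":0.962},
  ],
)

```text
time: 7.0
ee_pos: [0.4227, -0.2475, 0.1109]
orientation: [0.394, 3.116, 0.001]
ft_force: [-0.3, 0.4, -0.2]
gripper_width: 0.0187
gripper_force: 35.0
```

Call:
jog_arm(
  commands=[
    {"translation":[0,0,0.15],"twist":0},
    {"translation":[0,0,0.28],"twist":0},
    {"translation":[0,0,0.34],"twist":0},
    {"translation":[0,0,0.34],"twist":0},
    {"translation":[0,0,0.34],"twist":0},
  ],
)

```text
time: 7.62
ee_pos: [0.4226, -0.2481, 0.0262]
orientation: [0.398, 3.115, 0.0]
ft_force: [-1.2, 0.3, -0.8]
gripper_width: 0.0189
gripper_force: 35.0
```

Run:
```python
from h import *
s=ctrl.state();print(s['time'],s['ee_pos'],s['orientation'],s['ft_force'],s['gripper_width'])
a=ctrl.snapshot('scene');b=ctrl.snapshot('side')
a=cv2.resize(a[230:330,240:440],None,fx=3.5,fy=3.5,interpolation=cv2.INTER_CUBIC);cv2.imwrite('pics/s2.png',a);cv2.imwrite('pics/side2.png',b)
```

```text
7.625 [ 0.42255296 -0.24809292  0.02621737] [3.97647878e-01 3.11541230e+00 3.35437995e-04] [-1.22802987  0.2920672  -0.81653303] 0.018872429203497208
```

View pics/s2.png

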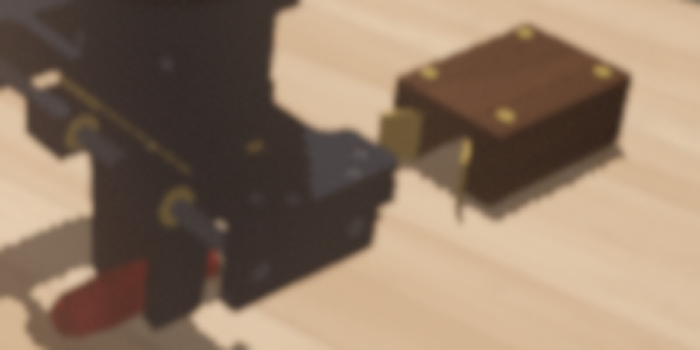

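The scene crop shows the handle gripped at lower left and the keeper's mouth facing it, but the gripper hides the blade. I'll check the side view.

Run:
```python
import cv2
b=cv2.imread('pics/side2.png')[110:190,220:360]
cv2.imwrite('pics/side2c.png',cv2.resize(b,None,fx=5,fy=5,interpolation=cv2.INTER_CUBIC))
```

```text
(no output)
```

View pics/side2c.png

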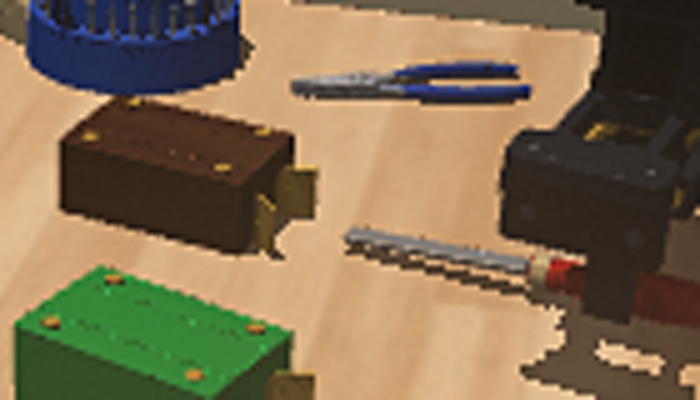

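The side crop shows the blade level, its tip at (346,236), and the keeper's mouth ahead between the cheeks at about (275,250) and (300,215). The top corners are at (62,145), (120,97), (293,136) and (240,186).

Run:
```python
from h import *
px=lambda x,y:(220+x/5,110+y/5)
Pz=lambda x,y,z:onz('side',px(x,y),z)[:2]
a,b,c,d=[Pz(*q,.04) for q in((62,145),(120,97),(293,136),(240,186))]
ctr=(a+b+c+d)/4;print('sizes',np.linalg.norm(a-d),np.linalg.norm(b-c),np.linalg.norm(a-b),np.linalg.norm(c-d),'yaw',[np.degrees(np.arctan2(*(u-v)[::-1])) for u,v in((a,d),(b,c))],'ctr',ctr)
t=Pz(346,236,.012);g=Pz(527,266,.014)
for q in(C,ctr):print('tip',t,((t-q)@D).round(4),((t-q)@N).round(4),'ferrule',((g-q)@N).round(4))
s=ctrl.state();p=np.array(s['ee_pos'])[:2];print('tcp',((p-C)@D),((p-C)@N))
```

```text
sizes 0.0941873688460166 0.0953917808909312 0.06342560405263917 0.0622644800704404 yaw [np.float64(-12.553462900144682), np.float64(-13.25580845196526)] ctr [ 0.6411372  -0.29468575]
tip [ 0.55270971 -0.27027359] -0.0932 0.0097 ferrule -0.0013
tip [ 0.55270971 -0.27027359] -0.0917 0.0015 ferrule -0.0095
tcp -0.22464411770902012 -0.0016631214613625133
```

Call:
jog_arm(
  commands=[
    {"translation":[0,0,0.012],"twist":0},
    {"translation":[-0.04,0,0.012],"twist":0},
    {"translation":[-0.08,0,0.012],"twist":0},
    {"translation":[-0.12,0,0.012],"twist":0},
    {"translation":[-0.16,0,0.012],"twist":0},
    {"translation":[-0.2,0,0.012],"twist":0},
    {"translation":[-0.24,0,0.012],"twist":0},
    {"translation":[-0.24,0,0.012],"twist":0},
  ],
)

```text
time: 8.72
ee_pos: [0.4812, -0.2634, 0.0227]
orientation: [0.399, 3.115, 0.0]
ft_force: [0.6, 0.5, 0.1]
gripper_width: 0.0191
gripper_force: 35.0
```

Call:
jog_arm(
  commands=[
    {"translation":[-0.03,0,0],"twist":0},
    {"translation":[-0.06,0,0],"twist":0},
    {"translation":[-0.09,0,0],"twist":0},
    {"translation":[-0.12,0,0],"twist":0},
    {"translation":[-0.14,0,0],"twist":0},
    {"translation":[-0.14,0,0],"twist":0},
  ],
)

```text
time: 9.48
ee_pos: [0.5145, -0.2721, 0.0227]
orientation: [0.399, 3.116, 0.0]
ft_force: [-0.7, -0.4, 0.2]
gripper_width: 0.0191
gripper_force: 35.0
```

Call:
jog_arm(
  commands=[
    {"translation":[-0.01,0,0],"twist":0},
    {"translation":[-0.02,0,0],"twist":0},
    {"translation":[-0.03,0,0],"twist":0},
    {"translation":[-0.04,0,0],"twist":0},
    {"translation":[-0.04,0,0],"twist":0},
  ],
)

```text
time: 10.1
ee_pos: [0.524, -0.2746, 0.0227]
orientation: [0.399, 3.116, 0.0]
ft_force: [-1.2, -0.6, -0.4]
gripper_width: 0.019
gripper_force: 35.0
```

Call:
jog_arm(
  commands=[
    {"translation":[-0.01,0,0],"twist":0},
    {"translation":[-0.02,0,0],"twist":0},
    {"translation":[-0.02,0,0],"twist":0},
  ],
)

```text
time: 10.48
ee_pos: [0.5289, -0.2759, 0.0227]
orientation: [0.399, 3.116, 0.0]
ft_force: [0.3, -1.1, -0.7]
gripper_width: 0.0186
gripper_force: 35.0
```

Call:
jog_arm(
  commands=[
    {"translation":[-0.006,0,0],"twist":0},
    {"translation":[-0.012,0,0],"twist":0},
    {"translation":[-0.012,0,0],"twist":0},
  ],
)

```text
time: 10.85
ee_pos: [0.5317, -0.2767, 0.0227]
orientation: [0.399, 3.116, 0.0]
ft_force: [1.3, 0.2, -1.2]
gripper_width: 0.0191
gripper_force: 35.0
```

Call:
jog_arm(
  commands=[
    {"translation":[-0.006,0,0],"twist":0},
    {"translation":[-0.012,0,0],"twist":0},
    {"translation":[-0.012,0,0],"twist":0},
  ],
)

```text
time: 11.22
ee_pos: [0.534, -0.2773, 0.0226]
orientation: [-0.398, -3.115, -0.0]
ft_force: [-1.3, 0.5, -0.6]
gripper_width: 0.0187
gripper_force: 34.9
```

Call:
jog_arm(
  commands=[
    {"translation":[-0.006,0,0],"twist":0},
    {"translation":[-0.012,0,0],"twist":0},
    {"translation":[-0.012,0,0],"twist":0},
  ],
)

```text
time: 11.6
ee_pos: [0.5341, -0.2776, 0.0218]
orientation: [-0.398, -3.11, 0.0]
ft_force: [-6.3, 1.3, 0.3]
gripper_width: 0.0191
gripper_force: 34.8
```

Call:
jog_arm(
  commands=[
    {"translation":[-0.006,0,0],"twist":0},
    {"translation":[-0.008,0,0],"twist":0},
    {"translation":[-0.008,0,0],"twist":0},
  ],
)

```text
time: 11.98
ee_pos: [0.5342, -0.2778, 0.0214]
orientation: [-0.397, -3.106, 0.0]
ft_force: [-9.0, 2.9, 0.3]
gripper_width: 0.0192
gripper_force: 34.8
```

Call:
jog_arm(
  commands=[
    {"translation":[0.016,0,0.002],"twist":0},
    {"translation":[0.016,0,0.004],"twist":0},
    {"translation":[0.016,0,0.004],"twist":0},
  ],
)

```text
time: 12.35
ee_pos: [0.5341, -0.2775, 0.0214]
orientation: [-0.398, -3.114, 0.0]
ft_force: [-4.6, 1.9, -0.1]
gripper_width: 0.0193
gripper_force: 34.8
```

Call:
jog_arm(
  commands=[
    {"translation":[0,0,0],"twist":0},
    {"translation":[0,0,0],"twist":0},
    {"translation":[0,0,0],"twist":0},
    {"translation":[0,0,0],"twist":0},
    {"translation":[0,0,0],"twist":0},
    {"translation":[0,0,0],"twist":0},
  ],
  claw=0.6,
)

```text
time: 13.1
ee_pos: [0.5354, -0.2776, 0.0218]
orientation: [0.398, 3.116, 0.0]
ft_force: [-0.9, -0.7, -0.5]
gripper_width: 0.0526
gripper_force: 0.0
```

Call:
jog_arm(
  commands=[
    {"translation":[0,0,-0.1],"twist":0},
    {"translation":[0,0,-0.25],"twist":0},
    {"translation":[0.1,0,-0.45],"twist":0},
    {"translation":[0.1,0,-0.6],"twist":0},
    {"translation":[0.1,0,-0.6],"twist":0},
    {"translation":[0.1,0,-0.6],"twist":0},
  ],
)

```text
time: 13.85
ee_pos: [0.5107, -0.2715, 0.1711]
orientation: [-0.399, -3.115, 0.0]
ft_force: [0.4, -0.4, -0.7]
gripper_width: 0.0528
gripper_force: 0.0
```

Run:
```python
from h import *
s=ctrl.state();print(s['time'],s['ee_pos'],s['ft_force'])
cv2.imwrite('pics/w3.png',ctrl.snapshot('wrist'))
a=ctrl.snapshot('scene');b=ctrl.snapshot('side')
f=lambda i:cv2.resize(i,None,fx=3.5,fy=3.5,interpolation=cv2.INTER_CUBIC)
cv2.imwrite('pics/f.png',np.vstack([f(a[230:315,260:440]),f(b[115:200,200:380])]))
```

```text
13.85 [ 0.51065252 -0.27149506  0.17112101] [ 0.449509   -0.39404578 -0.72091637]
```

View pics/f.png

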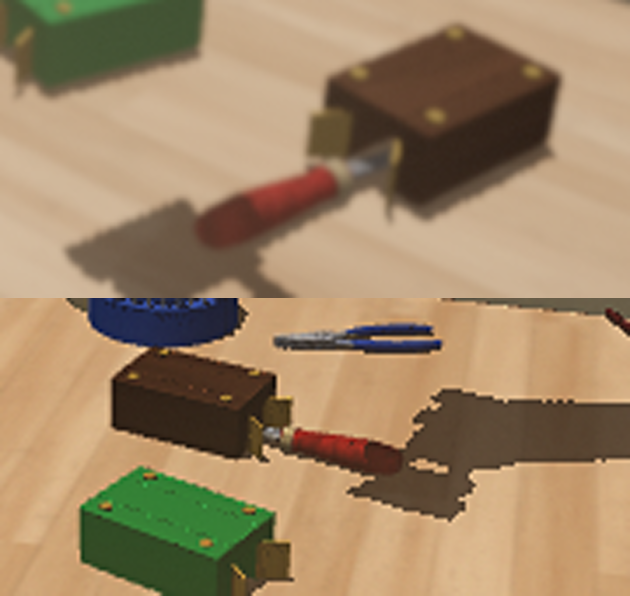

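The file lies in the dark keeper with its handle just outside the cheeks. As a last check I'll measure the handle end in the wrist picture, then hand in.

Run:
```python
from h import *
s=ctrl.state();im=cv2.imread('pics/w3.png');h=cv2.cvtColor(im,cv2.COLOR_BGR2HSV)
m=(((h[...,0]<8)|(h[...,0]>172))&(h[...,1]>150)&(h[...,2]>50)).astype(np.uint8)
m[:,:180]=0;m[:,330:]=0
n,l,st,ce=cv2.connectedComponentsWithStats(m);i=1+np.argmax(st[1:,4]);ys,xs=np.where(l==i)
uv=(xs[ys<=ys.min()+2].mean(),ys.min());p=onz('wrist',uv,.011,s)[:2]
print(st[i],uv,p,'handle end',(p-C)@D,(p-C)@N,'tip depth in slot',(p-C)@D+.179+.05,'handle front outside',-(.05+(p-C)@D+.088))
```

```text
[ 245  160   20   73 1243] (np.float64(254.81578947368422), np.int64(160)) [ 0.49130162 -0.26421733] handle end -0.15415646266636035 0.00019105756710056883 tip depth in slot 0.07484353733363965 handle front outside 0.016156462666360352
```

Tip depth comes out at about 75 mm (the stop lies at 66–84), the file is centred, and the handle front is 16 mm outside the face. All of this agrees with the firm contact I felt.

```bash
python3 -c "
from station import ctrl
print(ctrl.hand_in())"
```

```text
the job is handed in; nothing more can be done
None
```

The red-handled file is in the dark keeper, pushed in until it met firm resistance (about 9 N) and released; its tip measures about 75 mm in, the brown file was not touched, and I handed the job in at about 14 s, though no verdict came back.

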